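# Feed a moulding offcut to the stop of a framing jig with a push stick

### The job

Take the wooden push stick by its raised handle and use it, not the fingers, to feed the short piece of frame moulding along the jig's narrow guide channel, under the sprung hold-down, until it is pressed snug against the sprung end stop: feel for the stop and lean on it for a moment with about 14 N on the stick, never more than 20 N. Then draw the stick straight back out, leaving the piece snug against the stop, and lay the stick flat on the desk, off the jig. Leave the other things where they stand.

Things in the scene. Friction and masses are not known exactly. Their poses are not given: they have to be found in the camera images.
- jig: Fixed wooden framing jig. Origin: on the desk under the middle of the channel's throat; +x = feed direction, +y left, z up. Base 205x80x6 mm, x -65 to +140 mm; its top is the channel floor, 6 mm up. Two rails 20 mm high above the floor, 14 mm wide, leave a straight channel 27 mm wide from x 0 to 135 mm; before it a flared mouth, x -49 to 0, about 46 mm wide at its entry.
- hold_down (a point): Point on the channel's centre line at x = 60 mm, 26 mm above the desk, where a sprung round-footed shoe presses down on the piece with some 2.5 N; entering and passing it takes a few newtons (about 2 to 6) on the stick. A wooden bridge, x 45 to 75 mm, top 70 mm above the desk, carries it. Axes as the jig's.
- stop (a joint): Travel (m) of the end stop's sprung face along the feed: 0 untouched, grows when pressed, 4 N per mm, hard end at 5 mm. The stop block is clamped in the channel with its free face somewhere between jig x = 78 and 98 mm; that setting varies and is not reported: feel for it. When the stick is withdrawn, the hold-down's friction keeps the piece lightly pressed against it.
- moulding_center (a point): Centre, half-way up, of the loose piece of frame moulding: a light wooden block 50 mm long (x), 24 mm wide (y), 20 mm high, stepped along its top edges, about 50 g. It starts in the jig's flared mouth, lying on the channel floor, roughly in line.
- push_stick_grip (a point): Centre of the push stick's handle, 24 mm above its underside. Dark wooden bar 155 mm long, 16 wide, 12 high, with a handle block 50 mm long, 16 wide, 38 high over its rear end; 80 g, balanced a little in front of the handle. +x points from handle to tip. It starts flat on the desk to the left of the jig.
- push_stick_tip (a point): Middle of the push stick's flat front end, 130 mm in front of the handle's centre and 6 mm above the stick's underside; +x points out of the end.
- bottle_rose: Bystander: small upright paint bottle, 31 mm across, 88 mm high; origin at the centre of its underside.
- roll: Bystander: roll of masking tape lying flat, 100 mm across, 25 mm high; origin at the centre of its underside.
- clip: Bystander: bulldog clip, 26 x 32 x 29 mm; origin at the centre of its underside.
Mind the look-alikes: they are no part of the job. What is shaped like the part that bears moulding_center but pink is not meant.

How it is judged:
By the outcome, as a careful person would: the job done as asked, in the order asked, and still so for the second after the job is handed in, with the robot touching nothing.
It also fails if it takes over 64 s, if anything falls off the work surface, if the arm or the gripper's body presses on something with over 40 N, if the wrist force passes 120 N, or if a joint passes its speed limit or range.

### The arm

A 6-joint arm with a two-finger parallel gripper is mounted at the origin on a cart in front of the work surface, level with it; the furniture and walls round the work are solid. World frame = base frame: x ahead of the robot, y to its left, z up, the work surface at z = 0. Lengths are in m, angles in rad, forces in N, time in s.
With the tool pointing down it reaches from about 0.35 to 0.85 m from the base axis. Payload 8.1 kg.
Tool frame: the origin (TCP) lies on the mounting face of the last link; the fingertips stand 186 mm ahead of it and the grasp point (between the pads) lies 167 mm ahead of it; z points along the fingers, y is the line along which they close (so a half turn about z gives the same grasp; the last joint's range is limited). The gripper opens to 93 mm and grips with 3 to 60 N. Pads are 15 mm wide; open, the fingers measure 128 mm over their backs; the gripper's body (75 mm by 188 mm) begins 65 mm behind the grasp point.
Start: joints at [-1.361, 0.13, 1.488, -0, 1.523, -0.085], TCP at [0.174, -0.574, 0.405] pointing down, gripper open.
Joint ranges: [-2.96, 2.96], [-0.89, 2.26], [0.02, 2.5], [-1.34, 4.48], [0, 2.73], [-2.66, 2.66]. Speed limits (rad/s): [2.39, 2.39, 2.79, 3.14, 3.14, 3.14].

### API

Orientations are given as a rotation vector (axis times angle).
In Python, from plant import * gives the robot as it stands. The module is installed in compiled form; this text tells all that it offers.
- The arm moves only by the tool arm_command, never from a script. Its argument "increments" is a list of rows, each a list of 6 numbers: the shift along the tool's x, y, z in units of 0.2 m (1.0 is 0.2 m), then the turn, a rotation vector about the tool's x, y, z in units of pi rad (1.0 is pi rad). A call has exactly 5 rows; each row is the pose to reach, as a shift and turn from the pose commanded when the call began, along the tool's axes at that moment, turning the shorter way round; what a row does not reach only later rows make up. A row lasts 1/8 s, in which the tool goes at most 62.5 mm and 10.7 degrees, less where a joint would pass 70% of its speed; a pose out of reach is approached as far as the arm can. A call with a number of a shift or a turn outside -1 to 1 is refused whole. A call with a gripper value outside its range is refused whole. "fingers" is the closure, from -1 (fully open) to 1 (shut), set as the call begins (left out, the last holds). The fingers move at their own pace and stop on an object; "force" is the grip in N (left out, the last holds). Time passes only in rows, so rows that repeat a pose let the fingers close, or fill a call up. It gives the time, the measured TCP pose, the force, the opening and the grip force at its end, in the units of the state.
- read_state(): the state, without advancing time (a new reading comes with each control period).
- read_camera(name): name is "side" or "top" or "wrist"; returns a dict with "image" (400x640x3 uint8, red, green, blue), "fx", "fy", "cx", "cy" (pixels), "T" (4x4, takes a point from camera to world coordinates). Camera axes: x right, y down, z forward; pixel columns grow to the right and rows downward; lengths in m; the calibration is good to about 2 mm. A picture is of the moment at which its call begins. There is no depth.
- close_job(): hands the job in; it is judged then, once.
The state is a dict: "t": time; "q": joint angles; "dq": joint speeds; "joint_torque": joint torques, N m; "tool_pos": TCP position; "orientation": TCP orientation; "force": force on the tool from outside, world axes, zero at the start; "wrist_torque": the same for the moment, N m; "opening": finger opening in m; "gripper_force": force on a finger pad.
Only numpy, scipy, OpenCV 4.12 (cv2) and the standard library are available. Lean on these libraries where they do the work, as an engineer would, in place of code of your own. Each camera call takes 0.05 s, during which the arm holds its last target. There are 200 camera calls.

## Working session

There is one attempt and no reset: what is moved stays moved. The work goes in short steps, Python scripts to look and compute and a tool call to move; the robot and the scene stay as the last step left them, time stands still between calls to the robot, and variables do not carry over. Pictures are saved under pics/ and viewed, at most 10 in all, crops included, and the job is handed in when it is done.

Besides the shell and the picture viewer there is one more tool, called after "Request:" as name(argument=value, ...) on one line, values as JSON. arm_command: Moves the arm, as the interface text tells. Shifts and turns lie within -1 to 1; 1 stands for 0.2 m of shift or pi rad of turn. Its arguments: {"type":"object","properties":{"increments":{"type":"array","items":{"type":"array","items":{"type":"number","minimum":-1,"maximum":1}}},"fingers":{"type":"number"},"force":{"type":"number"}},"required":["increments"]}

```bash
mkdir -p pics
python3 - <<'E'
from plant import *
import cv2,numpy as np
s=read_state(); print({k:np.round(v,3).tolist() for k,v in s.items()})
for n in("top","side"):
    c=read_camera(n); cv2.imwrite(f"pics/{n}0.png",c["image"][:,:,::-1]); np.savez(f"{n}0.npz",**c)
    print(n,c["fx"],c["fy"],c["cx"],c["cy"],np.round(c["T"],3).tolist())
E
```

```text
{'t': 0.0, 'q': [-1.361, 0.131, 1.489, -0.0, 1.523, -0.085], 'dq': [-0.001, -0.0, -0.0, -0.001, 0.001, -0.0], 'joint_torque': [-0.001, -55.985, -49.176, 0.077, 0.036, -0.0], 'tool_pos': [0.174, -0.574, 0.404], 'orientation': [-3.106, -0.461, 0.0], 'force': [-0.313, 0.346, -0.414], 'wrist_torque': [-0.01, 0.044, 0.043], 'gripper_force': 0.0, 'opening': 0.093}
top 509.3859762097929 509.3859762097929 326.18001776722264 205.1675584390761 [[0.009, -0.99, 0.138, 0.333], [-1.0, -0.012, -0.02, -0.274], [0.022, -0.138, -0.99, 1.26], [0.0, 0.0, 0.0, 1.0]]
side 432.6767720971277 432.6767720971277 312.74558667280655 204.23680324840018 [[-0.989, -0.064, 0.131, 0.368], [-0.146, 0.447, -0.882, 0.659], [-0.002, -0.892, -0.452, 0.551], [0.0, 0.0, 0.0, 1.0]]
```

View pics/top0.png

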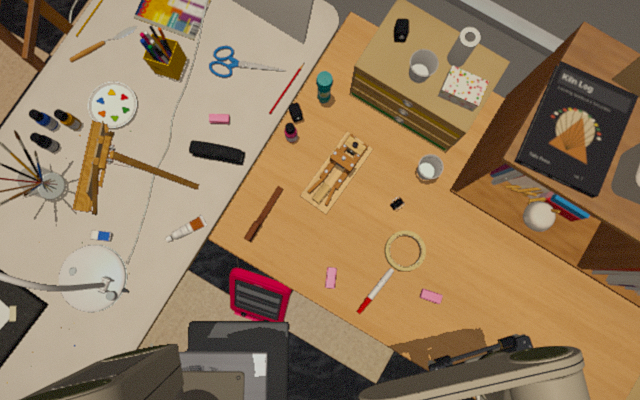

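View pics/side0.png

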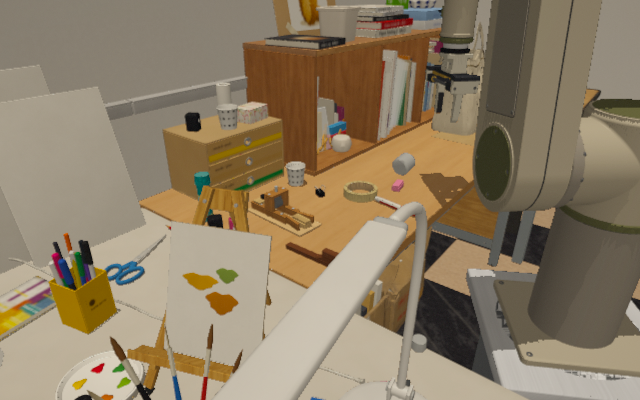

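The top view shows the jig at about (337,172), with the bridge near (348,150), and the stick running from (280,190) to (248,240). The rose bottle is at (291,130), the clip at (397,203) and the roll at (405,250). I'll zoom in on the jig and stick.

Run:
```python
import cv2
a=cv2.imread("pics/top0.png")[120:250,235:385]
cv2.imwrite("pics/crop0.png",cv2.resize(a,None,fx=4.6,fy=4.6,interpolation=cv2.INTER_CUBIC))
```

```text
(no output)
```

View pics/crop0.png

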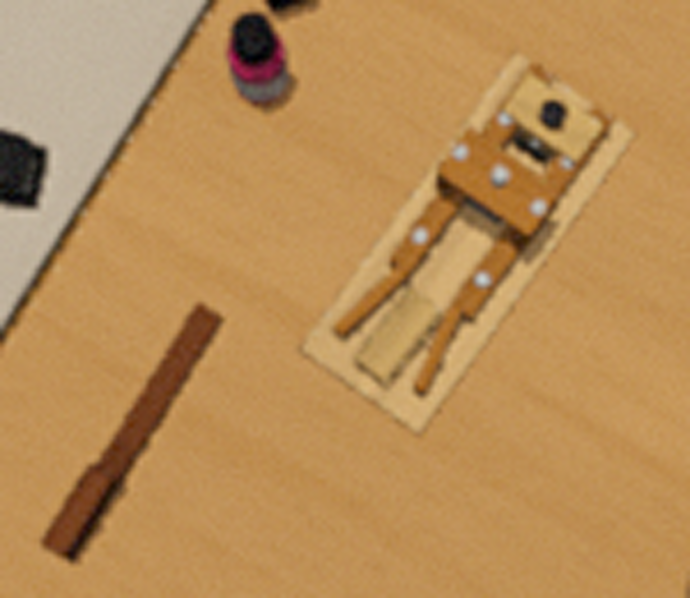

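The zoom shows these points, in crop pixels:
- **Jig base corners:** (303,347), (418,433), (517,52) and (633,130).
- **Stick:** tip end at (197,303)-(222,320), handle rear at (42,545)-(75,560).
- **Moulding:** the pale block at (398,337).

```bash
cat > h.py <<'E'
import numpy as np, cv2
from scipy.spatial.transform import Rotation as R
def ray(c,uv,z):
    T=c["T"]; d=T[:3,:3]@np.array([(uv[0]-c["cx"])/c["fx"],(uv[1]-c["cy"])/c["fy"],1])
    return T[:3,3]+d*(z-T[2,3])/d[2]
def pix(c,p):
    q=np.linalg.inv(c["T"])@np.append(p,1); return np.array([c["fx"]*q[0]/q[2]+c["cx"],c["fy"]*q[1]/q[2]+c["cy"]])
E
python3 - <<'E'
from h import *
c=dict(np.load("top0.npz")); k=lambda u,v:(235+(u+.5)/4.6-.5,120+(v+.5)/4.6-.5)
P=[ray(c,k(*p),.006) for p in((303,347),(418,433),(517,52),(633,130))]
nl,nr,fl,fr=P; print(np.round(P,4)); print("sizes",[np.linalg.norm(a)for a in(nl-nr,fl-fr,fl-nl,fr-nr)])
d=((fl-nl)+(fr-nr));d/=np.linalg.norm(d);yaw=np.arctan2(d[1],d[0])
o=sum(P)/4-d*.0375;print("jig o",o,"yaw",yaw)
m=ray(c,k(398,337),.02);print("mould jig xy",(R.from_euler('z',-yaw).apply(m-o)))
hsv=cv2.cvtColor(c["image"],cv2.COLOR_RGB2HSV);I=c["image"].astype(int)
M=((I[...,0]<140)&(I[...,0]>I[...,2]+25)).astype(np.uint8);W=np.zeros_like(M);W[180:248,240:290]=1
n,l,st,ce=cv2.connectedComponentsWithStats(M*W);i=1+np.argmax(st[1:,4]);print(st[i])
cn=cv2.findContours((l==i).astype(np.uint8),0,2)[0][0];r=cv2.minAreaRect(cn);print(r)
tip=ray(c,k(209,312),.012);print("tip top",tip)
for z in(.012,.04):
    print("rear",z,ray(c,k(58,552),z))
E
```

```text
[[ 0.5329 -0.2355  0.006 ]
 [ 0.4867 -0.2982  0.006 ]
 [ 0.6993 -0.351   0.006 ]
 [ 0.656  -0.415   0.006 ]]
sizes [np.float64(0.07788410457486267), np.float64(0.07729602210284163), np.float64(0.20255066294304266), np.float64(0.2057155682627514)]
jig o [ 0.56291874 -0.3035913   0.006     ] yaw -0.6053409753813086
mould jig xy [-0.03111085 -0.00103509  0.014     ]
[244 186  39  56 473]
((263.6236267089844, 213.70225524902344), (9.645980834960938, 62.22188186645508), 32.00538635253906)
tip top [ 0.55046313 -0.18470781  0.012     ]
rear 0.012 [ 0.42012709 -0.10739277  0.012     ]
rear 0.04 [ 0.4181767  -0.11112846  0.04      ]
```

```bash
cat >> h.py <<'E'
def down(yaw): # tool z down, tool x at yaw
    return R.from_euler('z',yaw)*R.from_euler('x',np.pi)
def inc(p,yaw,frm=None):
    from plant import read_state
    s=read_state() if frm is None else frm
    r=R.from_rotvec(s["orientation"]); 
    print("t",s["t"],"shift",np.round(r.inv().apply(np.array(p)-s["tool_pos"])/.2,4),"turn",np.round((r.inv()*down(yaw)).as_rotvec()/np.pi,4))
E
python3 -c "
from h import *
inc([.44,-.13,.36],-.51)"
```

```text
t 0.1 shift [ 1.916  -1.7374  0.2221] turn [-5.000e-04  2.000e-04  2.562e-01]
```

Request:
arm_command(increments=[[0.2,-0.18,0.02,0,0,0],[0.4,-0.36,0.04,0,0,0],[0.6,-0.54,0.06,0,0,0],[0.8,-0.72,0.08,0,0,0],[0.96,-0.87,0.11,0,0,0]])

```text
t: 0.72
tool_pos: [0.3082, -0.35, 0.3824]
orientation: [-3.107, -0.462, -0.0]
force: [-0.1, -1.1, 0.5]
opening: 0.093
gripper_force: 0.0
```

Request:
arm_command(increments=[[0.2,-0.18,0.02,0,0,0.05],[0.4,-0.36,0.04,0,0,0.1],[0.6,-0.54,0.06,0,0,0.15],[0.8,-0.72,0.08,0,0,0.2],[0.96,-0.87,0.11,0,0,0.255]])

```text
t: 1.35
tool_pos: [0.4412, -0.1278, 0.3605]
orientation: [-3.04, 0.794, -0.0]
force: [-0.6, -0.8, 1.0]
opening: 0.0929
gripper_force: 0.0
```

Run:
```python
from h import *; from plant import *
inc([.44,-.13,.36],-.51)
c=read_camera("wrist");np.savez("w1.npz",**c);cv2.imwrite("pics/w1.png",c["image"][:,:,::-1])
print(np.round(c["T"],3),c["fx"]); print(read_state()["q"])
```

```text
t 1.35 shift [0.0001 0.0128 0.0026] turn [-0.     -0.     -0.0003]
[[-0.49  -0.845 -0.216  0.501]
 [-0.872  0.474  0.121 -0.161]
 [ 0.     0.248 -0.969  0.34 ]
 [ 0.     0.     0.     1.   ]] 277.908392345532
[-0.38677369 -0.2334568   1.92225097  0.00313402  1.45382882  1.70956537]
```

View pics/w1.png

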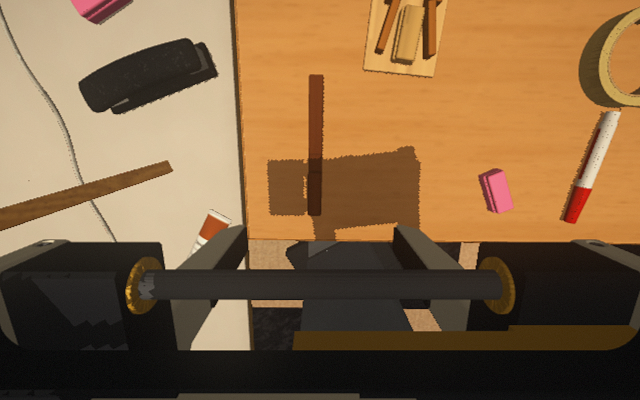

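The wrist view shows the stick nearly vertical in the image. Its tip is at about (316,75) and its rear at (315,215), and the jig mouth with the piece is at the top, near (408,35).

Run:
```python
from h import *
c=dict(np.load("w1.npz"));I=c["image"].astype(int)
for v in (80,95,110,130,150,180,200,210):
    r=I[v,295:340]; print(v,''.join('#' if p[0]<135 and p[0]-p[2]>10 and p[0]<2.6*p[2]+60 else '.' for p in r), r[20])
print([I[v,316].tolist() for v in (70,72,73,74,75,76,77,78)],[I[v,315].tolist() for v in range(168,178)],[I[v,315].tolist() for v in range(210,219)])
# edges between red gradients
for v in (85,100,120,140,190,205):
    g=np.diff(I[v,300:332].sum(1)); L=300+np.argmin(g[:16])+.5+.5-.5; Rr=300+16+np.argmax(g[16:])+.5
    for z in ((.012,) if v<168 else (.038,.043)): print(v,z,L,Rr,np.round(ray(c,((L+Rr)/2,v),z),4),"w",np.linalg.norm(ray(c,(L,v),z)-ray(c,(Rr,v),z)).round(4))
print("tip",ray(c,(316,74.5),.012))
```

```text
80 ..............############.#................. [121  62  28]
95 ..............##############................. [118  60  30]
110 ..............###############................ [117  57  27]
130 ..............##############................. [112  56  27]
150 ..............##############................. [111  56  26]
180 ########....################################# [70 36 19]
200 ############################################# [70 38 20]
210 ############################################# [67 36 19]
[[216, 147, 71], [220, 149, 75], [223, 153, 77], [178, 111, 56], [124, 67, 31], [117, 60, 28], [117, 60, 27], [118, 59, 28]] [[69, 37, 17], [66, 35, 15], [64, 33, 18], [57, 33, 15], [56, 32, 16], [64, 36, 20], [66, 37, 18], [67, 34, 15], [69, 37, 19], [67, 36, 15]] [[67, 36, 19], [66, 35, 17], [67, 35, 18], [67, 36, 16], [63, 31, 15], [67, 37, 21], [113, 71, 38], [119, 75, 38], [117, 74, 37]]
85 0.012 308.5 323.5 [ 0.5424 -0.1798  0.012 ] w 0.0166
100 0.012 308.5 323.5 [ 0.5287 -0.1721  0.012 ] w 0.0168
120 0.012 308.5 322.5 [ 0.5103 -0.161   0.012 ] w 0.0159
140 0.012 308.5 322.5 [ 0.4909 -0.15    0.012 ] w 0.0162
190 0.038 305.5 321.5 [ 0.4453 -0.122   0.038 ] w 0.0178
190 0.043 305.5 321.5 [ 0.4462 -0.1227  0.043 ] w 0.0175
205 0.038 307.5 320.5 [ 0.4299 -0.1139  0.038 ] w 0.0147
205 0.043 307.5 320.5 [ 0.4311 -0.1147  0.043 ] w 0.0144
tip [ 0.5517055  -0.18510573  0.012     ]
```

```bash
python3 -c "
from h import *
inc([.4387,-.1208,.192],-.517)"
```

```text
t 1.4 shift [-0.0241 -0.0031  0.8376] turn [-0.0009  0.0005 -0.0028]
```

Request:
arm_command(increments=[[-0.024,-0.003,0.2,0,0,0.002],[-0.024,-0.003,0.4,0,0,0.002],[-0.024,-0.003,0.6,0,0,0.002],[-0.024,-0.003,0.75,0,0,0.002],[-0.024,-0.003,0.838,0,0,0.002]])

```text
t: 2.02
tool_pos: [0.4356, -0.1265, 0.1909]
orientation: [-3.039, 0.795, 0.005]
force: [0.1, 0.1, 0.2]
opening: 0.0928
gripper_force: 0.0
```

Request:
arm_command(increments=[[0,0,0,0,0,0],[0,0,0,0,0,0],[0,0,0,0,0,0],[0,0,0,0,0,0],[0,0,0,0,0,0]], fingers=1, force=40)

```text
t: 2.65
tool_pos: [0.4369, -0.1268, 0.1936]
orientation: [3.039, -0.796, 0.001]
force: [-0.5, -0.2, 0.9]
opening: 0.0476
gripper_force: 0.0
```

Request:
arm_command(increments=[[0,0,0,0,0,0],[0,0,0,0,0,0],[0,0,0,0,0,0],[0,0,0,0,0,0],[0,0,0,0,0,0]])

```text
t: 3.28
tool_pos: [0.4368, -0.1268, 0.1932]
orientation: [3.039, -0.796, 0.0]
force: [0.1, 0.4, 0.8]
opening: 0.0158
gripper_force: 40.0
```

Run:
```python
from h import *; from plant import *
c=read_camera("wrist");np.savez("w2.npz",**c);s=read_state();np.savez("s2.npz",p=s["tool_pos"],o=s["orientation"]);print(s["tool_pos"],s["force"])
cv2.imwrite("pics/w2.png",c["image"][:,:,::-1])
```

```text
[ 0.43675692 -0.12677703  0.19315342] [-0.08422783 -0.47470729 -0.89327496]
```

View pics/w2.png

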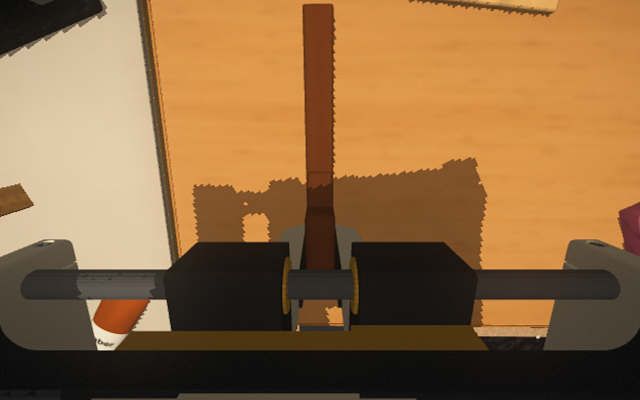

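The stick is held between the pads, with its tip in view at (303–333, row 4) and running almost straight along the tool's x. I'll measure the tip in the tool frame.

Run:
```python
from h import *
c=dict(np.load("w2.npz"));s=np.load("s2.npz");I=c["image"].astype(int);Rt=R.from_rotvec(s["o"])
G=cv2.GaussianBlur(I.astype(np.float32).sum(2),(3,5),0)
f=lambda uv,z:Rt.inv().apply(ray(c,uv,z)-s["p"])
for v in (15,40,70,100,130,155):
    L=295+np.argmin(np.diff(G[v,295:318]))+.5;Rr=320+np.argmax(np.diff(G[v,320:345]))+.5
    print(v,L,Rr,np.round(f(((L+Rr)/2,v),.012),4),"w",np.linalg.norm(f((L,v),.012)-f((Rr,v),.012)).round(4))
print([int(G[v,318]) for v in range(0,10)]); print("tip",f((318.5,4),.012), "world",ray(c,(318.5,4),.012), Rt.apply([1,0,0]))
```

```text
15 302.5 333.5 [ 0.1238 -0.0007  0.1812] w 0.0159
40 302.5 333.5 [ 0.1123 -0.0007  0.1812] w 0.0162
70 303.5 333.5 [ 0.0979 -0.0005  0.1812] w 0.016
100 304.5 332.5 [ 0.0827 -0.0005  0.1812] w 0.0154
130 304.5 332.5 [ 0.0667 -0.0005  0.1812] w 0.0158
155 305.5 334.5 [0.0528 0.0003 0.1812] w 0.0167
[436, 432, 402, 330, 250, 205, 196, 198, 198, 198]
tip [ 0.12873868 -0.00040963  0.18115753] world [ 0.54917299 -0.18952997  0.012     ] [ 8.71593668e-01 -4.90229005e-01  3.18132602e-05]
```

```bash
python3 -c "
from h import *
inc([.55,-.234,.38],-.605)"
```

```text
t 3.325 shift [ 0.7564  0.1897 -0.9342] turn [-0.     -0.      0.0295]
```

Request:
arm_command(increments=[[0,0,-0.1,0,0,0],[0,0,-0.35,0,0,0],[0.2,0.05,-0.55,0,0,0.01],[0.4,0.1,-0.75,0,0,0.02],[0.6,0.15,-0.93,0,0,0.03]])

```text
t: 3.95
tool_pos: [0.5274, -0.2125, 0.3807]
orientation: [2.998, -0.94, 0.001]
force: [0.8, 1.2, -0.8]
opening: 0.0157
gripper_force: 40.0
```

Request:
arm_command(increments=[[0.1,0.02,0,0,0,0],[0.16,0.03,0,0,0,0],[0.16,0.03,0,0,0,0],[0.16,0.03,0,0,0,0],[0.16,0.03,0,0,0,0]])

```text
t: 4.58
tool_pos: [0.5491, -0.2343, 0.3788]
orientation: [-2.998, 0.938, 0.001]
force: [-0.8, -1.2, -0.9]
opening: 0.0156
gripper_force: 40.0
```

Run:
```python
from h import *; from plant import *
c=read_camera("wrist");np.savez("w3.npz",**c);s=read_state();np.savez("s3.npz",p=s["tool_pos"],o=s["orientation"]);print(s["tool_pos"],s["force"],s["orientation"],s["opening"])
cv2.imwrite("pics/w3.png",cv2.resize(c["image"][:250,80:560,::-1],None,fx=1.66,fy=1.66,interpolation=cv2.INTER_CUBIC))
```

```text
[ 0.54917709 -0.23440303  0.37904136] [-0.26811507 -0.48933543 -1.36296701] [-2.99827229e+00  9.37608515e-01  5.48261060e-04] 0.015666579704585046
```

View pics/w3.png

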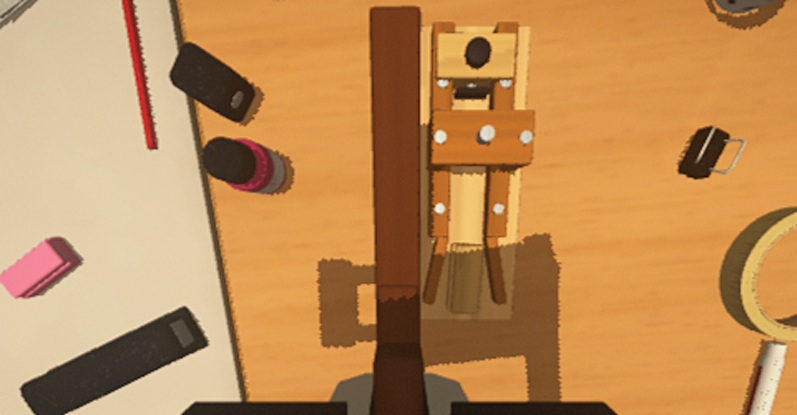

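The jig is seen nearly straight on. In crop pixels, the rail starts (throat) are near row 237, the left rail spans columns 433–449 and the right rail 487–507. The piece is at (465,278) and the stop block at (478,55). I'll measure the rail edges precisely.

Run:
```python
from h import *
c=dict(np.load("w3.npz"));I=c["image"].astype(int)
for v in (106,112,120,132,138): print(v,' '.join(f"{a[2]}" for a in I[v,335:392]))
print("col344 rows136-150",[a.tolist() for a in I[136:150,345]]);print("col382",[a.tolist() for a in I[136:150,382]])
for u in (340,375): print(u,"rows 183-200",[int(a.sum()) for a in I[183:200,u]])
o=np.array([.5629,-.3036,0]);
f=lambda u,v,z:np.round(R.from_euler('z',.6053).apply(ray(c,(u,v),z)-o)*1000,1)
k=lambda u,v:((u+.5)/1.66-.5+80,(v+.5)/1.66-.5)
print("base FR",f(*k(530,27),.006),"base NR",f(*k(512,320),.006),"throat L out",f(*k(432,237),.026),"throat R out",f(*k(507,237),.026))
print("mould top corners",[f(*k(*p),.026) for p in((447,312),(478,313),(452,243),(481,243))])
```

```text
106 55 56 49 32 21 33 39 39 40 40 39 39 40 41 40 32 77 103 101 102 102 102 99 103 113 113 114 116 109 108 113 115 113 113 105 109 104 60 20 21 30 38 39 41 40 40 39 40 39 37 43 43 88 114 105 107 113
112 55 55 52 34 21 25 31 40 41 41 41 40 40 40 41 32 78 105 103 103 103 100 104 109 109 113 111 115 115 113 115 113 110 109 111 111 89 41 21 25 34 37 38 42 41 38 38 39 40 40 36 65 102 114 111 112 113
120 55 54 46 26 21 23 33 40 37 38 40 40 41 39 38 37 79 102 104 102 98 100 102 108 109 112 114 116 114 112 113 115 112 111 103 104 70 29 16 27 37 37 40 40 37 37 38 42 40 40 35 87 112 109 112 112 116
132 53 55 42 22 25 23 35 38 38 39 38 41 41 41 35 40 83 103 102 102 99 103 105 111 111 112 112 116 113 113 113 110 108 107 105 92 50 18 23 33 38 39 42 39 40 39 37 41 37 37 61 101 113 111 112 115 95
138 54 57 42 23 25 31 36 41 37 33 39 41 40 39 32 79 103 102 102 100 99 102 106 109 112 112 112 113 112 112 112 112 110 104 102 70 24 19 26 37 40 39 37 35 39 35 38 36 40 40 88 113 112 110 113 112 87
col344 rows136-150 [[191, 109, 40], [190, 108, 38], [190, 107, 39], [190, 107, 39], [191, 110, 40], [194, 112, 42], [173, 99, 37], [203, 118, 44], [208, 121, 44], [205, 118, 42], [202, 115, 39], [203, 118, 44], [201, 116, 43], [200, 115, 41]]
col382 [[189, 109, 36], [190, 110, 38], [189, 108, 36], [190, 108, 38], [186, 106, 36], [191, 108, 36], [185, 101, 36], [237, 181, 99], [243, 198, 113], [242, 195, 111], [245, 199, 114], [183, 131, 73], [140, 97, 54], [149, 106, 59]]
340 rows 183-200 [257, 295, 295, 293, 292, 296, 294, 293, 290, 261, 244, 244, 251, 250, 246, 246, 248]
375 rows 183-200 [302, 306, 297, 305, 299, 302, 303, 302, 304, 269, 240, 244, 242, 246, 244, 247, 248]
base FR [138.  -40.3   6. ] base NR [-65.2 -40.2   6. ] throat L out [-0.1 25.1 26. ] throat R out [ -0.2 -28.   26. ]
mould top corners [array([-54.4,  13.1,  26. ]), array([-55.2,  -9.7,  26. ]), array([-4.3, 10.8, 26. ]), array([-4.3, -9.8, 26. ])]
```

Run:
```python
from h import *
c=dict(np.load("w3.npz"));o=np.array([.5629,-.3036,0])
f=lambda u,v,z:np.round(R.from_euler('z',.6053).apply(ray(c,(u,v),z)-o)*1000,1)
for v,L1,L2,R1,R2 in((106,341-.7,350.6,374.3,386.6),(112,340.8,350.6,374,385.6),(132,340.6,350.6,373,384.7),(138,339.9,349.6,372.3,384.6)):
    print(v,*[f(u,v,.026)[:2] for u in(L1,L2,R1,R2)], "floor R",f(R1-3,v,.006)[:2],f(350.5,v,.006)[:2])
```

```text
106 [40.8 25.5] [40.8 13.7] [ 40.7 -13.2] [ 40.7 -27.3] floor R [ 42.1 -13.4] [42.2 11.7]
112 [34.3 24.8] [34.2 13.6] [ 34.2 -13.2] [ 34.2 -26.5] floor R [ 35.2 -13.3] [35.3 11.6]
132 [12.  24.6] [12. 13.] [ 11.9 -13.1] [ 11.9 -26.7] floor R [ 11.6 -13.1] [11.7 11. ]
138 [ 5.2 25.3] [ 5.2 14. ] [  5.1 -12.6] [  5.1 -27. ] floor R [  4.4 -12.6] [ 4.4 10.8]
```

```bash
cat >> h.py <<'E'
def jig(x,y=0): return np.array([.5629,-.3036])+R.from_euler('z',-.6053).apply([x,y,0])[:2]
def injig():
    from plant import read_state
    s=read_state(); r=R.from_euler('z',.6053)
    print("t",round(s["t"],2),"jig tcp mm",np.round(r.apply(s["tool_pos"]-np.array([.5629,-.3036,0]))*1000,2),"F jig",np.round(r.apply(s["force"]),2),"M",np.round(r.apply(s["wrist_torque"]),2),"rot err",np.round((down(-.6053).inv()*R.from_rotvec(s["orientation"])).as_rotvec(),4),"open",s["opening"])
E
python3 -c "
from h import *
injig();inc([*jig(-.225),.24],-.6053)"
```

```text
t 4.62 jig tcp mm [-50.66  49.09 379.04] F jig [ 0.06 -0.55 -1.36] M [ 0.01  0.05 -0.01] rot err [ 0.     -0.0004  0.0009] open 0.015666579704585046
t 4.625 shift [-0.8712  0.2462  0.6955] turn [-0.      0.0001 -0.0003]
```

Request:
arm_command(increments=[[-0.2,0.06,0.1,0,0,0],[-0.4,0.12,0.25,0,0,0],[-0.6,0.18,0.4,0,0,0],[-0.8,0.23,0.58,0,0,0],[-0.87,0.246,0.695,0,0,0]])

```text
t: 5.25
tool_pos: [0.3759, -0.1747, 0.2379]
orientation: [-2.998, 0.938, 0.004]
force: [0.7, -0.1, -0.2]
opening: 0.0157
gripper_force: 40.0
```

Request:
arm_command(increments=[[0,0,0.05,0,0,0],[0,0,0.1,0,0,0],[0,0,0.15,0,0,0],[0,0,0.18,0,0,0],[0,0,0.18,0,0,0]])

```text
t: 5.88
tool_pos: [0.3785, -0.1761, 0.2037]
orientation: [-2.998, 0.938, 0.002]
force: [0.3, 0.5, -1.0]
opening: 0.0157
gripper_force: 40.0
```

```bash
python3 -c "
from h import *
injig();inc([*jig(-.19),.2003],-.6053)"
```

```text
t 5.88 jig tcp mm [-2.2413e+02 -9.0000e-02  2.0373e+02] F jig [-0.01  0.58 -0.96] M [0.04 0.05 0.06] rot err [-0.0001 -0.001   0.0012] open 0.015710810905238532
t 5.875 shift [ 0.1707 -0.0006  0.017 ] turn [ 0.      0.0003 -0.0004]
```

Request:
arm_command(increments=[[0.04,0,0.005,0,0,0],[0.08,0,0.01,0,0,0],[0.12,0,0.014,0,0,0],[0.16,0,0.017,0,0,0],[0.17,0,0.017,0,0,0]])

```text
t: 6.5
tool_pos: [0.4069, -0.1959, 0.2007]
orientation: [2.998, -0.938, 0.0]
force: [1.0, 0.0, 0.2]
opening: 0.0156
gripper_force: 40.0
```

Request:
arm_command(increments=[[0.02,0,0,0,0,0],[0.04,0,0,0,0,0],[0.06,0,0,0,0,0],[0.08,0,0,0,0,0],[0.1,0,0,0,0,0]])

```text
t: 7.12
tool_pos: [0.4231, -0.207, 0.2007]
orientation: [-2.998, 0.938, 0.0]
force: [0.3, 0.0, -1.2]
opening: 0.0157
gripper_force: 40.0
```

Run:
```python
from h import *; from plant import *
injig();inc([*jig(-.145),.2003],-.6053)
c=read_camera("top");cv2.imwrite("pics/t4.png",cv2.resize(c["image"][120:250,235:385,::-1],None,fx=4.6,fy=4.6,interpolation=cv2.INTER_CUBIC))
```

```text
t 7.12 jig tcp mm [-1.6993e+02 -1.7000e-01  2.0074e+02] F jig [ 0.22  0.2  -1.23] M [ 0.06  0.11 -0.02] rot err [ 0.     -0.      0.0013] open 0.015741026681915543
t 7.125 shift [ 0.1247 -0.001   0.0022] turn [-0.      0.     -0.0004]
```

View pics/t4.png

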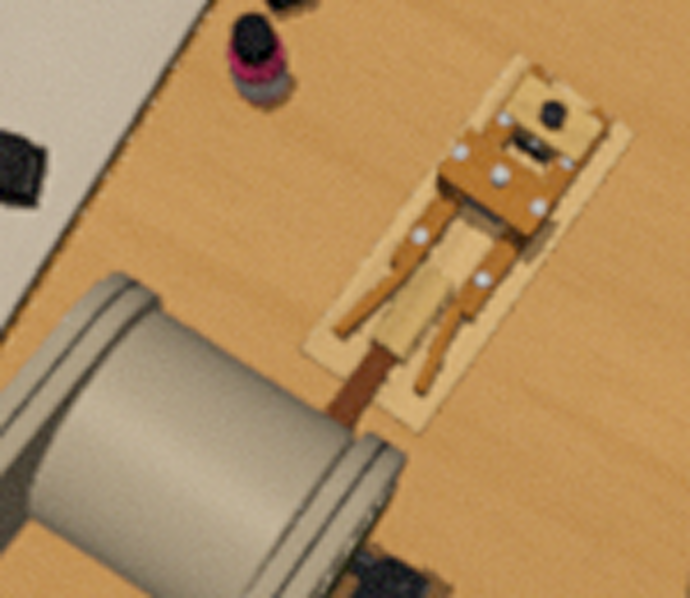

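The stick tip, at crop (380,350), is behind the piece and pushing it in line into the throat. I'll keep feeding.

Request:
arm_command(increments=[[0.02,0,0,0,0,0],[0.04,0,0,0,0,0],[0.06,0,0,0,0,0],[0.08,0,0,0,0,0],[0.1,0,0,0,0,0]])

```text
t: 7.8
tool_pos: [0.4395, -0.2185, 0.2007]
orientation: [-2.998, 0.938, 0.0]
force: [-0.2, -0.3, -1.1]
opening: 0.016
gripper_force: 40.0
```

Request:
arm_command(increments=[[0.015,0,0,0,0,0],[0.03,0,0,0,0,0],[0.045,0,0,0,0,0],[0.06,0,0,0,0,0],[0.075,0,0,0,0,0]])

```text
t: 8.43
tool_pos: [0.4518, -0.227, 0.2008]
orientation: [2.998, -0.938, 0.0]
force: [0.6, -0.2, -1.4]
opening: 0.0156
gripper_force: 40.0
```

```bash
python3 -c "
from h import *
injig()"
```

```text
t 8.43 jig tcp mm [-134.97   -0.22  200.77] F jig [ 0.6   0.2  -1.36] M [0.09 0.06 0.01] rot err [0.     0.     0.0013] open 0.015619550365835334
```

Request:
arm_command(increments=[[0.008,0,0,0,0,0],[0.016,0,0,0,0,0],[0.024,0,0,0,0,0],[0.032,0,0,0,0,0],[0.04,0,0,0,0,0]])

```text
t: 9.05
tool_pos: [0.4583, -0.2315, 0.2008]
orientation: [-2.998, 0.938, -0.0]
force: [-0.6, 1.0, -1.9]
opening: 0.0158
gripper_force: 40.0
```

Request:
arm_command(increments=[[0.008,0,0,0,0,0],[0.016,0,0,0,0,0],[0.024,0,0,0,0,0],[0.032,0,0,0,0,0],[0.04,0,0,0,0,0]])

```text
t: 9.68
tool_pos: [0.4645, -0.2358, 0.2004]
orientation: [-2.998, 0.938, 0.002]
force: [-2.3, 2.6, 0.8]
opening: 0.0161
gripper_force: 40.0
```

Request:
arm_command(increments=[[0.008,0,0,0,0,0],[0.016,0,0,0,0,0],[0.024,0,0,0,0,0],[0.032,0,0,0,0,0],[0.04,0,0,0,0,0]])

```text
t: 10.3
tool_pos: [0.4714, -0.2406, 0.2007]
orientation: [-2.998, 0.938, 0.0]
force: [-1.0, 1.1, -2.5]
opening: 0.0155
gripper_force: 40.0
```

```bash
python3 -c "
from h import *
injig()"
```

```text
t 10.3 jig tcp mm [-111.07   -0.27  200.7 ] F jig [-1.43  0.37 -2.51] M [0.07 0.66 0.04] rot err [ 0.     -0.0001  0.0013] open 0.01551888565254123
```

Request:
arm_command(increments=[[0.007,0,0,0,0,0],[0.014,0,0,0,0,0],[0.021,0,0,0,0,0],[0.028,0,0,0,0,0],[0.035,0,0,0,0,0]])

```text
t: 10.92
tool_pos: [0.4771, -0.2446, 0.2007]
orientation: [-2.998, 0.938, 0.0]
force: [-2.3, 1.5, -2.5]
opening: 0.0155
gripper_force: 40.0
```

Request:
arm_command(increments=[[0.003,0,0,0,0,0],[0.006,0,0,0,0,0],[0.009,0,0,0,0,0],[0.012,0,0,0,0,0],[0.015,0,0,0,0,0]])

```text
t: 11.55
tool_pos: [0.4796, -0.2463, 0.2007]
orientation: [2.998, -0.938, -0.0]
force: [-2.2, 1.3, -1.5]
opening: 0.016
gripper_force: 40.0
```

```bash
python3 -c "
from h import *
injig()"
```

```text
t 11.55 jig tcp mm [-101.16   -0.27  200.73] F jig [-2.51 -0.17 -1.55] M [ 0.09  0.76 -0.04] rot err [-0.     -0.      0.0013] open 0.01598187515498263
```

Request:
arm_command(increments=[[0.003,0,0,0,0,0],[0.006,0,0,0,0,0],[0.009,0,0,0,0,0],[0.012,0,0,0,0,0],[0.012,0,0,0,0,0]])

```text
t: 12.18
tool_pos: [0.4816, -0.2477, 0.2008]
orientation: [2.998, -0.938, 0.0]
force: [-1.6, 2.4, -1.6]
opening: 0.0159
gripper_force: 40.0
```

Request:
arm_command(increments=[[0.003,0,0,0,0,0],[0.006,0,0,0,0,0],[0.009,0,0,0,0,0],[0.01,0,0,0,0,0],[0.01,0,0,0,0,0]])

```text
t: 12.8
tool_pos: [0.4832, -0.2488, 0.2008]
orientation: [2.998, -0.938, 0.0]
force: [-2.0, 1.5, -1.8]
opening: 0.0158
gripper_force: 40.0
```

Request:
arm_command(increments=[[0.003,0,0,0,0,0],[0.006,0,0,0,0,0],[0.009,0,0,0,0,0],[0.01,0,0,0,0,0],[0.01,0,0,0,0,0]])

```text
t: 13.42
tool_pos: [0.4848, -0.2499, 0.2007]
orientation: [2.998, -0.938, 0.0]
force: [-2.0, 1.4, -2.6]
opening: 0.0161
gripper_force: 40.0
```

Request:
arm_command(increments=[[0.003,0,0,0,0,0],[0.006,0,0,0,0,0],[0.009,0,0,0,0,0],[0.01,0,0,0,0,0],[0.01,0,0,0,0,0]])

```text
t: 14.05
tool_pos: [0.4865, -0.2511, 0.2008]
orientation: [2.998, -0.938, 0.0]
force: [-1.8, 1.9, -1.4]
opening: 0.0154
gripper_force: 40.0
```

Request:
arm_command(increments=[[0.003,0,0,0,0,0],[0.006,0,0,0,0,0],[0.009,0,0,0,0,0],[0.01,0,0,0,0,0],[0.01,0,0,0,0,0]])

```text
t: 14.68
tool_pos: [0.4881, -0.2522, 0.2008]
orientation: [2.998, -0.938, 0.0]
force: [-1.5, 1.6, -2.5]
opening: 0.0157
gripper_force: 40.0
```

Request:
arm_command(increments=[[0.003,0,0,0,0,0],[0.006,0,0,0,0,0],[0.009,0,0,0,0,0],[0.01,0,0,0,0,0],[0.01,0,0,0,0,0]])

```text
t: 15.3
tool_pos: [0.4898, -0.2533, 0.2007]
orientation: [2.998, -0.938, 0.0]
force: [-1.7, 1.8, -0.8]
opening: 0.0159
gripper_force: 40.0
```

Request:
arm_command(increments=[[0.003,0,0,0,0,0],[0.006,0,0,0,0,0],[0.009,0,0,0,0,0],[0.01,0,0,0,0,0],[0.01,0,0,0,0,0]])

```text
t: 15.92
tool_pos: [0.4914, -0.2545, 0.2008]
orientation: [2.998, -0.938, 0.0]
force: [-2.4, 1.8, -1.3]
opening: 0.0158
gripper_force: 40.0
```

Request:
arm_command(increments=[[0.003,0,0,0,0,0],[0.006,0,0,0,0,0],[0.009,0,0,0,0,0],[0.01,0,0,0,0,0],[0.01,0,0,0,0,0]])

```text
t: 16.55
tool_pos: [0.4927, -0.2553, 0.2006]
orientation: [-2.998, 0.938, 0.002]
force: [-4.5, 3.9, 2.1]
opening: 0.0161
gripper_force: 40.0
```

```bash
python3 -c "
from h import *
injig()"
```

```text
t 16.55 jig tcp mm [-85.19  -0.26 200.6 ] F jig [-5.95  0.64  2.11] M [0.11 1.09 0.04] rot err [-0.     -0.0015  0.0012] open 0.016052836894622568
```

Request:
arm_command(increments=[[0.002,0,0,0,0,0],[0.004,0,0,0,0,0],[0.005,0,0,0,0,0],[0.005,0,0,0,0,0],[0.005,0,0,0,0,0]])

```text
t: 17.18
tool_pos: [0.4933, -0.2556, 0.2005]
orientation: [-2.998, 0.938, 0.004]
force: [-8.0, 6.2, 3.4]
opening: 0.0158
gripper_force: 40.0
```

```bash
python3 -c "
from h import *
injig()"
```

```text
t 17.18 jig tcp mm [-8.452e+01 -1.500e-01  2.005e+02] F jig [-10.14   0.53   3.41] M [0.16 1.39 0.05] rot err [ 0.0001 -0.0025  0.0011] open 0.015793489557899432
```

Request:
arm_command(increments=[[0.002,0,0,0,0,0],[0.004,0,0,0,0,0],[0.0055,0,0,0,0,0],[0.0055,0,0,0,0,0],[0.0055,0,0,0,0,0]])

```text
t: 17.8
tool_pos: [0.4939, -0.2559, 0.2003]
orientation: [-2.997, 0.937, 0.006]
force: [-10.2, 8.7, 5.3]
opening: 0.0156
gripper_force: 40.0
```

```bash
python3 -c "
from h import *
injig()"
```

```text
t 17.8 jig tcp mm [-8.3830e+01 -6.0000e-02  2.0033e+02] F jig [-13.38   1.38   5.27] M [0.27 1.7  0.11] rot err [ 0.0002 -0.0038  0.0009] open 0.015550117720982456
```

Request:
arm_command(increments=[[0.001,0,0,0,0,0],[0.0018,0,0,0,0,0],[0.0018,0,0,0,0,0],[0.0018,0,0,0,0,0],[0.0018,0,0,0,0,0]])

```text
t: 18.42
tool_pos: [0.4941, -0.256, 0.2002]
orientation: [-2.997, 0.937, 0.006]
force: [-10.1, 8.1, 4.5]
opening: 0.0157
gripper_force: 40.0
```

Request:
arm_command(increments=[[0,0,0,0,0,0],[0,0,0,0,0,0],[0,0,0,0,0,0],[0,0,0,0,0,0],[0,0,0,0,0,0]])

```text
t: 19.05
tool_pos: [0.4941, -0.256, 0.2002]
orientation: [-2.997, 0.937, 0.006]
force: [-12.4, 8.9, 5.1]
opening: 0.0157
gripper_force: 40.0
```

```bash
python3 -c "
from h import *
injig()"
```

```text
t 19.05 jig tcp mm [-8.3610e+01 -1.0000e-02  2.0021e+02] F jig [-15.28   0.29   5.07] M [0.25 1.77 0.13] rot err [ 0.0002 -0.0043  0.0009] open 0.015730655581049014
```

Request:
arm_command(increments=[[-0.005,0,0,0,0,0],[-0.015,0,0,0,0,0],[-0.03,0,0,0,0,0],[-0.06,0,0,0,0,0],[-0.1,0,0,0,0,0]])

```text
t: 19.68
tool_pos: [0.4784, -0.2456, 0.201]
orientation: [2.998, -0.938, 0.001]
force: [-1.0, 0.8, -0.7]
opening: 0.0155
gripper_force: 40.0
```

Request:
arm_command(increments=[[-0.06,0,0,0,0,0],[-0.13,0,0,0,0,0],[-0.2,0,0,0,0,0],[-0.27,0,0,0,0,0],[-0.34,0,0,0,0,0]])

```text
t: 20.3
tool_pos: [0.4218, -0.2062, 0.2007]
orientation: [2.998, -0.938, 0.0]
force: [-0.1, 0.8, -1.0]
opening: 0.016
gripper_force: 40.0
```

Request:
arm_command(increments=[[-0.07,0,0,0,0,0],[-0.14,0,0,0,0,0],[-0.21,0,0,0,0,0],[-0.28,0,0,0,0,0],[-0.34,0,0,0,0,0]])

```text
t: 20.92
tool_pos: [0.366, -0.1675, 0.2006]
orientation: [-2.998, 0.938, -0.0]
force: [0.1, 0.4, -0.2]
opening: 0.0159
gripper_force: 40.0
```

Run:
```python
from h import *; from plant import *
injig();inc([.4387,-.1208,.24],-.517)
c=read_camera("top");cv2.imwrite("pics/t5.png",cv2.resize(c["image"][120:250,235:385,::-1],None,fx=4.6,fy=4.6,interpolation=cv2.INTER_CUBIC))
```

```text
t 20.93 jig tcp mm [-2.3938e+02 -9.0000e-02  2.0060e+02] F jig [-0.19  0.4  -0.24] M [ 0.06  0.12 -0.01] rot err [ 0.     -0.      0.0012] open 0.015935083667740404
t 20.925 shift [ 0.1657 -0.3989 -0.197 ] turn [-0.      0.     -0.0285]
```

View pics/t5.png

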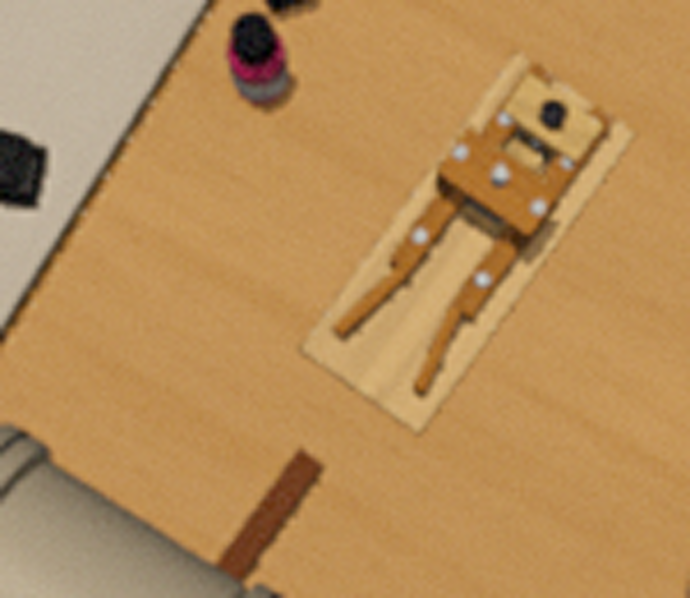

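The piece is now under the bridge, against the stop at crop (525,150), and the stick is clear of the jig with its tip at (310,460). I'll lay it back near where it started.

Request:
arm_command(increments=[[0.03,-0.08,-0.1,0,0,-0.01],[0.07,-0.18,-0.12,0,0,-0.02],[0.11,-0.28,-0.12,0,0,-0.028],[0.15,-0.37,-0.12,0,0,-0.028],[0.165,-0.4,-0.12,0,0,-0.028]])

```text
t: 21.6
tool_pos: [0.4402, -0.1207, 0.2249]
orientation: [3.037, -0.804, 0.001]
force: [0.2, -0.4, -1.0]
opening: 0.0159
gripper_force: 40.0
```

Request:
arm_command(increments=[[0,0,0.04,0,0,0],[0,0,0.08,0,0,0],[0,0,0.11,0,0,0],[0,0,0.13,0,0,0],[0,0,0.145,0,0,0]])

```text
t: 22.22
tool_pos: [0.4395, -0.1213, 0.1954]
orientation: [-3.036, 0.806, 0.0]
force: [-0.1, 0.8, -0.3]
opening: 0.0161
gripper_force: 40.0
```

```bash
python3 -c "
from h import *
injig();inc([.4387,-.1208,.1932],-.517)"
```

```text
t 22.23 jig tcp mm [-205.26   79.69  195.45] F jig [-0.59  0.62 -0.26] M [0.06 0.02 0.01] rot err [-0.     -0.0002 -0.0864] open 0.016068250857019056
t 22.225 shift [-0.0044 -0.0002  0.0112] turn [ 0.      0.0001 -0.0006]
```

Request:
arm_command(increments=[[0,0,0.004,0,0,0],[0,0,0.008,0,0,0],[0,0,0.011,0,0,0],[0,0,0.011,0,0,0],[0,0,0.011,0,0,0]])

```text
t: 22.85
tool_pos: [0.4396, -0.1212, 0.1936]
orientation: [3.037, -0.806, 0.0]
force: [-0.1, -0.4, -0.6]
opening: 0.0158
gripper_force: 40.0
```

Request:
arm_command(increments=[[0,0,0,0,0,0],[0,0,0,0,0,0],[0,0,0,0,0,0],[0,0,0,0,0,0],[0,0,0,0,0,0]], fingers=-1)

```text
t: 23.48
tool_pos: [0.4396, -0.1212, 0.1935]
orientation: [-3.037, 0.806, 0.0]
force: [0.5, -0.6, -0.9]
opening: 0.0612
gripper_force: 0.0
```

Request:
arm_command(increments=[[0,0,0,0,0,0],[0,0,0,0,0,0],[0,0,0,0,0,0],[0,0,0,0,0,0],[0,0,0,0,0,0]])

```text
t: 24.1
tool_pos: [0.4396, -0.1212, 0.1936]
orientation: [-3.037, 0.806, -0.0]
force: [-0.6, -0.6, 0.1]
opening: 0.0932
gripper_force: 0.0
```

Request:
arm_command(increments=[[0,0,-0.1,0,0,0],[0,0,-0.3,0,0,0],[0,0,-0.5,0,0,0],[0,0,-0.7,0,0,0],[0,0,-0.85,0,0,0]])

```text
t: 24.72
tool_pos: [0.4397, -0.1212, 0.3656]
orientation: [3.036, -0.805, 0.003]
force: [0.6, -0.2, -0.1]
opening: 0.0925
gripper_force: 0.0
```

Run:
```python
from h import *; from plant import *
injig()
a=read_camera("wrist")["image"][:240,:,::-1];c=read_camera("top")["image"][120:250,235:385,::-1]
cv2.imwrite("pics/f6.png",np.vstack([a,np.pad(cv2.resize(c,None,fx=2.6,fy=2.6),((0,0),(0,250),(0,0)))]))
```

```text
t 24.73 jig tcp mm [-205.09   79.89  365.62] F jig [ 0.58  0.18 -0.06] M [ 0.02  0.09 -0.05] rot err [ 0.0003  0.0019 -0.0867] open 0.09249410790061016
```

View pics/f6.png

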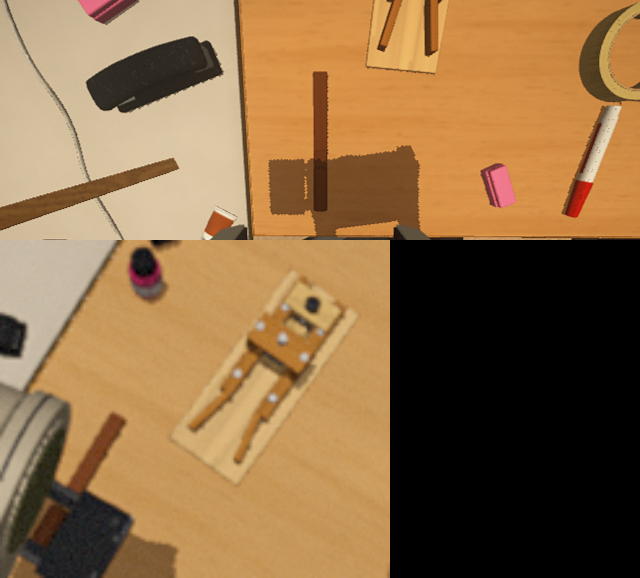

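The stick lies flat on the desk at (320,140) in the wrist view. The piece is still at the stop, the bystanders haven't moved, and the gripper is clear.

```bash
python3 -c "
from plant import *
print(close_job())"
```

```text
the job is handed in; nothing more can be done
None
```

I fed the piece to the stop with the stick, leaned on it for about a second with about 14 N (highest single reading 15.3 N), drew the stick straight back, laid it flat on the desk off the jig, and handed the job in at about 25 s; the verdict was not shown.

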